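# Sort the returned regulator and gauge into their stock cartons

### The job

First swing the bench magnifier aside on its stiff pivot until no part of it hangs over the rubber mat or a carton, and leave it there. Then sort the two returned parts from the mat: lay the pressure regulator down flat in the carton that holds the regulators, and set the dial gauge down gently, dial up, flat on the floor of the carton that holds the gauges. Leave the ball valve where it lies on the mat, and do not shove the stock already in the cartons.

Things in the scene. Friction and masses are not known exactly. Their poses are not given: they have to be found in the camera images.
- mat: Blue rubber bench mat with a thin grey line along two edges, fixed, 300 x 320 x 3 mm (x by y). The returns lie on it. Origin: centre of its underside, on the bench; z up.
- regulator: Returned pressure regulator, 0.4-0.7 kg, lying along its own x, x -68 to 68 mm: black ribbed knob 44 mm dia (x -68 to -28), round steel neck 38 mm dia (to +16; grip here), square steel body 44 x 44 mm (to +58), brass nipple. Rests on a flat of the square part, so it does not roll. Origin: on its underside at mid-length, z up, 22 mm below the long axis. Weight centred 15 mm to +x of it.
- regulator_axis (a point): Point on the regulator's long axis, 22 mm above its origin.
- gauge: Returned dial gauge, 0.13-0.23 kg, on its back, white dial up: round black case 52 mm dia, 28 mm thick; brass stem 14 mm thick runs out along its own -x to 60 mm from the centre, at half the case's thickness. Origin: centre of the case's underside (back); z comes out of the dial. Delicate: lower it onto the carton's floor, a drop or knock jars it.
- ball_valve: A brass ball valve with a flat blue-sleeved lever, 70 mm long body, 34 mm wide, 50 mm high, lever reaching to 75 mm along its own +x. Lies loose on the mat among the returns; not to be sorted, it stays. Origin: centre of the body's underside.
- regulator_carton: Open carton with two regulators in it, fixed, 280 x 185 mm outside (x by y), 55 mm high, walls and floor 4 mm, white outside, brown inside. Origin: centre of its underside, on the bench; z up. Stock lies crosswise in its far (+x) half; the near half, x -136 to +25 mm, is empty. The two cartons look alike and may change places: what lies in them tells which is which.
- gauge_carton: Open carton that holds two dial gauges, same size and make as the other. Origin: centre of its underside. The stock lies in its far (+x) half, the near half, x from -136 to +30 mm, is empty.
- stock_regulator0: Regulator already in stock, like the returned one, lying crosswise at the far end of its carton, 105 mm to the +x side of the carton's centre.
- stock_regulator1: The second regulator in stock, beside it, 53 mm to the +x side of the carton's centre.
- stock_gauge0: Dial gauge already in stock, like the returned one, dial up, stem pointing to the carton's far end, centre 66 mm to the +x and 40 mm to the +y side of the carton's centre.
- stock_gauge1: The second gauge in stock, 40 mm to the -y side of the carton's centre line.
- magnifier_stand: Stand of the bench magnifier, fixed: 110 mm square foot and an upright steel post, 22 mm diameter, 299 mm high. Origin: centre of the foot's underside.
- pivot (a point): Pivot of the magnifier's boom: on the post's upright axis, 275 mm above the bench.
- magnifier (a joint): Swing of the magnifier's boom about the upright post, -0.5 to 1.9 rad, counter-clockwise from above. At 0 the boom points from the post along world -x (to the robot's side), at 1.57 along -y. Starts at 0.95 to 1.30, head over the mat; near 0 the head is clear of the mat on its left (+y). Stiff friction pivot (0.55 N m, about 2.3 N at the knob): stays where left.
- lens (a point): Centre of the magnifier's round head: a white ring of 150 mm outer diameter with a clear lens, 331 mm from the pivot axis, its middle 235 mm above the bench, its underside 223 mm.
- lock_knob (a point): Middle of the black upright round knob on the boom's end block, a handle to swing it by: 28 mm diameter, 34 mm tall, 240 mm from the pivot axis, its top 325 mm above the bench, its foot 291 mm, with the 34 x 32 mm end block just under it.
Not all that is in view belongs to the job. Leave any red look-alike of the gauge alone.

How it is judged (in metres and radians):
On the way:
1. the magnifier is swung so that no part of its head is over the mat or a carton, while the regulator and the gauge still lie on the mat ((y of lens in the frame of mat above 0.232 m or y of lens in the frame of mat below -0.232 m or x of lens in the frame of mat above 0.222 m or x of lens in the frame of mat below -0.222 m) and (y of lens in the frame of regulator_carton above 0.165 m or y of lens in the frame of regulator_carton below -0.165 m or x of lens in the frame of regulator_carton above 0.212 m or x of lens in the frame of regulator_carton below -0.212 m) and (y of lens in the frame of gauge_carton above 0.165 m or y of lens in the frame of gauge_carton below -0.165 m or x of lens in the frame of gauge_carton above 0.212 m or x of lens in the frame of gauge_carton below -0.212 m) and x of regulator in the frame of mat between -0.15 and 0.15 m and y of regulator in the frame of mat between -0.16 and 0.16 m and z of each of regulator, gauge in the frame of mat below 0.012 m and x of gauge in the frame of mat between -0.15 and 0.15 m and y of gauge in the frame of mat between -0.16 and 0.16 m), for 0.2 s.
At the end, for the whole second after the job is handed in: The magnifier head is clear of the mat and both cartons, at rest; the regulator lies flat (axis within 7 deg of level) on the floor of the regulators' carton and the gauge flat, dial up (within 8 deg), on the floor of the gauges' carton, both at rest ((y of lens in the frame of mat above 0.232 m or y of lens in the frame of mat below -0.232 m or x of lens in the frame of mat above 0.222 m or x of lens in the frame of mat below -0.222 m) and (y of lens in the frame of regulator_carton above 0.165 m or y of lens in the frame of regulator_carton below -0.165 m or x of lens in the frame of regulator_carton above 0.212 m or x of lens in the frame of regulator_carton below -0.212 m) and (y of lens in the frame of gauge_carton above 0.165 m or y of lens in the frame of gauge_carton below -0.165 m or x of lens in the frame of gauge_carton above 0.212 m or x of lens in the frame of gauge_carton below -0.212 m) and velocity of joint magnifier between -0.05 and 0.05 rad/s and x of regulator_axis in the frame of regulator_carton between -0.125 and 0.125 m and y of regulator_axis in the frame of regulator_carton between -0.08 and 0.08 m and z of regulator_axis in the frame of regulator_carton between 0.015 and 0.034 m and angle between regulator's own x axis and vertical between 1.45 and 1.69 rad and linear speed of each of regulator, gauge below 0.03 m/s and angular speed of each of regulator, gauge below 0.3 rad/s and x of gauge in the frame of gauge_carton between -0.125 and 0.125 m and y of gauge in the frame of gauge_carton between -0.075 and 0.075 m and z of gauge in the frame of gauge_carton between 0 and 0.012 m and angle between gauge's own z axis and vertical below 0.15 rad); the robot touches nothing.
It fails at once if the gauge is dropped or slammed into its carton (faster than 0.5 m/s in the last 25 mm above the floor) (x of gauge in the frame of gauge_carton between -0.14 and 0.14 m and y of gauge in the frame of gauge_carton between -0.093 and 0.093 m and z of gauge in the frame of gauge_carton below 0.029 m and linear speed of gauge above 0.5 m/s).
It fails at once if the ball valve is moved more than 30 mm (distance of ball_valve from where it was at the start of the episode above 0.03 m).
It fails at once if stock in a carton is shoved more than 30 mm (distance of any of stock_regulator0, stock_regulator1, stock_gauge0, stock_gauge1 from where it was at the start of the episode above 0.03 m).
It also fails if it takes over 70 s, if anything falls off the work surface, if the arm or the gripper's body presses on something with over 40 N, if the wrist force passes 120 N, or if a joint passes its speed limit or range.

### The arm

A 6-joint arm with a two-finger parallel gripper is mounted at the origin on the work surface. World frame = base frame: x ahead of the robot, y to its left, z up, the work surface at z = 0. Lengths are in m, angles in degrees, forces in N, time in s.
With the tool pointing down it reaches from about 0.275 to 0.975 m from the base axis. Payload 8.4 kg.
Tool frame: the origin (TCP) lies at the very end of the fingers, on their centre line; the grasp point (between the pads) lies 19 mm behind it (env.grip_depth is the distance from the TCP to the grasp point, in m); z points along the fingers, y is the line along which they close (so a half turn about z gives the same grasp; the last joint's range is limited). The gripper opens to 92 mm and grips with 3 to 60 N. Pads are 20 mm wide; open, the fingers measure 128 mm over their backs; the gripper's body (75 mm by 189 mm) begins 69 mm behind the grasp point.
Start: joints at [64.549, 20.225, 93.587, -0, 66.188, -0.138], TCP at [0.267, 0.565, 0.215] pointing down, gripper open.
Joint ranges: [-150.9, 150.9], [-52.94, 120.26], [3.33, 152.33], [-74.26, 254.26], [0, 154.13], [-172.89, 172.89]. Speed limits (degrees/s): [127.2, 127.2, 159.86, 180, 180, 180].

### API

Orientations are given as [roll, pitch, yaw] about the fixed x, y, z axes, in that order (R = Rz(yaw) Ry(pitch) Rx(roll)).
In Python, from plant import env, viewer, job gives the robot as it stands.
- The arm moves only by the tool carry_out, never from a script. Its argument "increments" is one flat list of numbers, 4 for each row, row after row: the shift along the world's x, y, z each as a share of 200 mm, from -1 to 1, then the turn about the world's z as a share of 45 degrees, from -1 to 1. In form: [tx, ty, tz, twist, tx, ty, tz, twist, ...]. A call has 1 to 8 rows; each row is the pose to reach, as a shift and turn from the pose commanded when the call began; what a row does not reach only later rows make up. A row lasts 1/10 s, in which the tool goes at most 50 mm and 8.59 degrees, less where a joint would pass 70% of its speed; a pose out of reach is approached as far as the arm can. A call with a number of a shift or a turn outside -1 to 1 is refused whole. A call with a gripper value outside its range is refused whole. "hand" is the closure, from 0 (fully open) to 1 (shut), set as the call begins (left out, the last holds). The fingers move at their own pace and stop on an object; the grip force is fixed at half the most. Time passes only in rows, so rows that repeat a pose let the fingers close. It gives the time, the measured TCP pose, the force, the opening and the grip force at its end, in the units of the state.
- env.read_state(): the state, without advancing time (a new reading comes with each control period).
- viewer.snapshot(name): name is "scene" or "top" or "wrist"; returns the picture (420x560x3 uint8, blue, green, red); there is no depth.
- viewer.camera_model(name): a dict with "mtx" (3x3 intrinsics, pixels), "rvec" (rotation vector, rad) and "tvec" (3), from world to camera coordinates, as OpenCV has them. Camera axes: x right, y down, z forward; pixel columns grow to the right and rows downward; lengths in m; the calibration is good to about 2 mm. A picture is of the moment at which its call begins: read the wrist's pose just before it. camera_model takes no time and is no camera call; for the wrist camera it gives the pose at the moment of the call.
- job.sign_off(): hands the job in; it is judged then, once.
Trained networks look in the newest picture that a camera, given by its name, has taken for a name from the list of things; names that differ only in an ending like _2 or _b are one class to them, and where a whole thing is asked for, a point or a joint stands for the part that bears it (a point fixed in the world has none). Each returns a list of dicts, best first, with "confidence" (0 to 1); they miss things now and then, are a little off and sometimes report something else, mostly with a low value. They report only what shows in the picture. A call takes as long as a camera call. They do not tell look-alikes from the thing itself.
- viewer.recognise(camera, thing): "rect" ([left, top, right, bottom] in pixels, round what is visible of it).
- viewer.landmark_of(camera, thing): "at" ([column, row] in pixels: a listed point, or the origin of a listed thing).
The state is a dict: "time_s": time; "joint_pos": joint angles; "joint_velocities": joint speeds; "tau": joint torques, N m; "ee_pos": TCP position; "ee_rot": TCP orientation; "force": force on the tool from outside, world axes, zero at the start; "torque": the same for the moment, N m; "opening": finger opening in m; "grip_force": force on a finger pad.
Only numpy, scipy, OpenCV 4.12 (cv2) and the standard library are available. Lean on these libraries where they do the work, as an engineer would, in place of code of your own. Each camera call takes 0.05 s, during which the arm holds its last target. There are 200 camera calls.

## Working session

There is one attempt and no reset: what is moved stays moved. The work goes in short steps, Python scripts to look and compute and a tool call to move; the robot and the scene stay as the last step left them, time stands still between calls to the robot, and variables do not carry over. Pictures are saved under pics/ and viewed, at most 10 in all, crops included, and the job is handed in when it is done.

Besides the shell and the picture viewer there is one more tool, called after "Call:" in YAML: its name, and indented under it one key for each argument. carry_out: Moves the arm, as the interface text tells. Its arguments: {"type":"object","properties":{"increments":{"type":"array","items":{"type":"number"}},"hand":{"type":"number"}},"required":["increments"]}

```bash
mkdir -p pics
cat > h.py <<'E'
import numpy as np, cv2
from plant import env, viewer, job
def ray(cam,px):
    m=viewer.camera_model(cam);K=np.array(m["mtx"],float);R,_=cv2.Rodrigues(np.array(m["rvec"],float));t=np.array(m["tvec"],float).ravel()
    d=R.T@np.linalg.inv(K)@np.array([px[0],px[1],1.]);c=-R.T@t
    return c,d/np.linalg.norm(d)
def onz(cam,px,z):
    c,d=ray(cam,px);return c+d*(z-c[2])/d[2]
def proj(cam,P):
    m=viewer.camera_model(cam)
    return cv2.projectPoints(np.array(P,float).reshape(-1,3),np.array(m["rvec"],float),np.array(m["tvec"],float),np.array(m["mtx"],float),None)[0].reshape(-1,2)
E
python3 - <<'E'
from h import *
a=viewer.snapshot("top");b=viewer.snapshot("scene")
cv2.imwrite("pics/top.png",a);cv2.imwrite("pics/scene.png",b)
Z=dict(mat=0,regulator=.003,regulator_axis=.025,gauge=.003,ball_valve=.003,regulator_carton=0,gauge_carton=0,magnifier_stand=0,pivot=.275,lens=.235,lock_knob=.308,stock_regulator0=.004,stock_gauge0=.004)
for n,z in Z.items():
  for c in("top","scene"):
    r=viewer.landmark_of(c,n)[:3]
    print(n,c,[(np.round(q["at"]).tolist(),round(q["confidence"],2),onz(c,q["at"],z).round(3)[:2].tolist()) for q in r])
s=env.read_state();print(s["time_s"],s["ee_pos"],s["ee_rot"],s["opening"])
E
```

```text
mat top [([421.0, 187.0], 0.46, [0.564, -0.421])]
mat scene [([333.0, 255.0], 0.83, [0.536, 0.149])]
regulator top [([274.0, 192.0], 0.77, [0.539, 0.038])]
regulator scene [([294.0, 258.0], 0.91, [0.536, 0.035]), ([335.0, 251.0], 0.39, [0.527, 0.156]), ([222.0, 266.0], 0.22, [0.537, -0.175])]
regulator_axis top [([273.0, 191.0], 0.93, [0.536, 0.041])]
regulator_axis scene [([298.0, 255.0], 0.56, [0.538, 0.045]), ([225.0, 283.0], 0.52, [0.603, -0.167]), ([328.0, 256.0], 0.16, [0.554, 0.129])]
gauge top [([226.0, 265.0], 0.54, [0.307, 0.179]), ([180.0, 279.0], 0.52, [0.261, 0.314])]
gauge scene [([368.0, 175.0], 0.63, [0.254, 0.319]), ([223.0, 250.0], 0.54, [0.484, -0.17]), ([336.0, 252.0], 0.52, [0.531, 0.158])]
ball_valve top [([421.0, 186.0], 0.5, [0.568, -0.421])]
ball_valve scene [([371.0, 253.0], 0.79, [0.546, 0.259])]
regulator_carton top [([343.0, 205.0], 0.93, [0.501, -0.176])]
regulator_carton scene [([225.0, 251.0], 0.61, [0.486, -0.165])]
gauge_carton top [([421.0, 184.0], 0.91, [0.576, -0.422]), ([345.0, 177.0], 0.44, [0.592, -0.182])]
gauge_carton scene [([369.0, 188.0], 
[... 481 characters left out ...]
top [([199.0, 171.0], 0.62, [0.522, 0.222]), ([421.0, 186.0], 0.41, [0.5, -0.331]), ([346.0, 191.0], 0.28, [0.481, -0.145])]
lock_knob scene [([370.0, 186.0], 0.94, [0.533, 0.214])]
stock_regulator0 top [([344.0, 192.0], 0.87, [0.544, -0.179]), ([341.0, 176.0], 0.72, [0.594, -0.17])]
stock_regulator0 scene [([223.0, 282.0], 0.95, [0.591, -0.173]), ([223.0, 265.0], 0.55, [0.534, -0.172])]
stock_gauge0 top [([436.0, 164.0], 0.82, [0.639, -0.467]), ([348.0, 194.0], 0.33, [0.537, -0.191])]
stock_gauge0 scene [([148.0, 303.0], 0.92, [0.63, -0.378]), ([116.0, 310.0], 0.88, [0.638, -0.464])]
1.4 [0.26723058 0.5649811  0.21457963] [-1.79997766e+02  4.41454344e-04  1.54687346e+02] 0.09188824536693238
```

View pics/top.png

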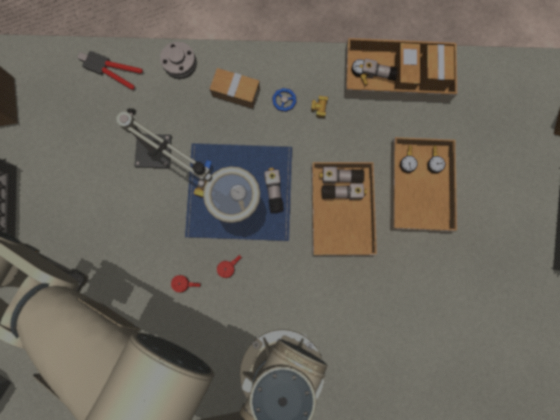

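View pics/scene.png

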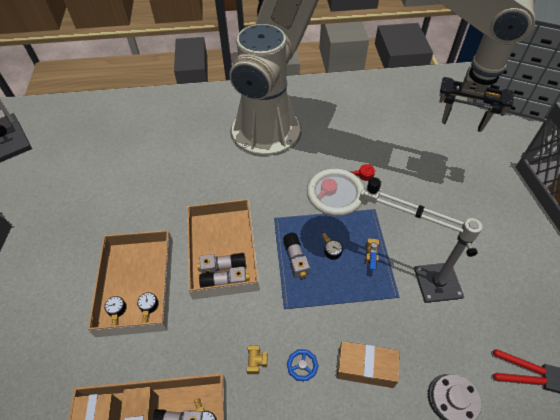

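The top view shows the mat at cols 187–292, rows 144–240. The regulator is at (274,190), the gauge under the lens at (238,192), and the valve at (203,180). The regulators' carton is at (343,209) and the gauges' carton at (423,185). The two red look-alikes, at (180,284) and (226,268), are off the mat. In the scene view the lock knob is at (374,186), so the boom stands at about 1.0 rad.

I'll raise the tool and move it towards the knob.

Call:
carry_out:
  increments: [0, 0, 0.4, 0.19, 0, 0, 0.8, 0.38, 0.2, -0.2, 0.9, 0.57, 0.4, -0.4, 0.9, 0.76, 0.6, -0.6, 0.9, 0.95, 0.8, -0.8, 0.9, 1, 0.9, -1, 0.9, 1, 0.9, -1, 0.9, 1]
  hand: 0

```text
time_s: 2.2
ee_pos: [0.4482, 0.3633, 0.3949]
ee_rot: [180.0, 0.0, -160.3]
force: [1.3, 0.8, -0.8]
opening: 0.092
grip_force: 0.0
```

```bash
cat >> h.py <<'E'
def tri(px):
    A=np.zeros((3,3));b=np.zeros(3)
    for c,p in px.items():
        o,d=ray(c,p);M=np.eye(3)-np.outer(d,d);A+=M;b+=M@o
    return np.linalg.solve(A,b)
def lm(c,n,near=None):
    viewer.snapshot(c);r=viewer.landmark_of(c,n);return r
E
python3 - <<'E'
from h import *
for c in("top","scene"): viewer.snapshot(c)
for n in("pivot","lens","lock_knob"):
    px={c:viewer.landmark_of(c,n)[0]["at"] for c in("top","scene")}
    print(n,px,tri(px).round(3))
# mat corners by colour in top
b=cv2.imread("pics/top.png");hsv=cv2.cvtColor(b,cv2.COLOR_BGR2HSV)
m=cv2.inRange(hsv,(105,110,40),(125,255,200));m=cv2.morphologyEx(m,cv2.MORPH_CLOSE,np.ones((9,9)))
k=max(cv2.findContours(m,0,2)[0],key=cv2.contourArea);r=cv2.minAreaRect(k);print(r,[onz("top",p,.003).round(3)[:2].tolist() for p in cv2.boxPoints(r)],onz("top",r[0],.003))
print(env.read_state()["ee_pos"])
E
```

```text
pivot {'top': [128.4, 119.7], 'scene': [467.9, 230.2]} [0.662 0.418 0.278]
lens {'top': [230.8, 194.3], 'scene': [335.5, 186.9]} [0.478 0.146 0.247]
lock_knob {'top': [198.4, 172.1], 'scene': [373.0, 186.4]} [0.523 0.225 0.294]
((284.0, 99.5), (21.0, 22.0), 90.0) [[0.877, 0.052], [0.879, -0.019], [0.807, -0.021], [0.806, 0.05]] [0.84206719 0.01554387 0.003     ]
[0.44636155 0.36609878 0.39441874]
```

Call:
carry_out:
  increments: [0.1, -0.2, 0, 0.19, 0.2, -0.4, 0, 0.38, 0.3, -0.6, 0, 0.57, 0.4, -0.73, 0, 0.76, 0.4, -0.73, 0, 0.815, 0.4, -0.73, 0, 0.815]

```text
time_s: 3.2
ee_pos: [0.5272, 0.2193, 0.3944]
ee_rot: [180.0, -0.0, -123.6]
force: [-0.1, 0.4, -0.2]
opening: 0.0916
grip_force: 0.0
```

Run:
```python
from h import *
s=env.read_state();print(s["ee_pos"],s["ee_rot"]);a=viewer.snapshot("wrist");cv2.imwrite("pics/w1.png",a)
r=viewer.landmark_of("wrist","lock_knob")[:2];print([(q["at"],q["confidence"],onz("wrist",q["at"],.308)) for q in r])
print(proj("wrist",[s["ee_pos"]]))
```

```text
[0.52721146 0.21934256 0.39435874] [ 1.79976924e+02 -9.01860737e-03 -1.23595908e+02]
[([278.0, 221.1], 0.73, array([0.53037215, 0.22258097, 0.308     ]))]
[[278.70873824 260.20885935]]
```

View pics/w1.png

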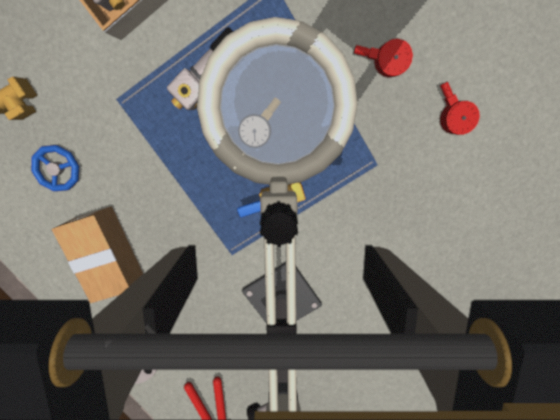

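The wrist view shows the lock knob at (279,222), between the fingers. I'll descend and grip it.

Call:
carry_out:
  increments: [0.015, 0.015, -0.2, 0, 0.015, 0.015, -0.4, 0, 0.015, 0.015, -0.475, 0, 0.015, 0.015, -0.475, 0]

```text
time_s: 3.7
ee_pos: [0.5282, 0.2227, 0.297]
ee_rot: [179.8, -0.2, -123.6]
force: [-0.8, 0.1, 0.2]
opening: 0.0919
grip_force: 0.0
```

Call:
carry_out:
  increments: [0, 0, 0, 0, 0, 0, 0, 0, 0, 0, 0, 0, 0, 0, 0, 0, 0, 0, 0, 0, 0, 0, 0, 0, 0, 0, 0, 0]
  hand: 1

```text
time_s: 4.4
ee_pos: [0.5302, 0.2219, 0.2997]
ee_rot: [-180.0, 0.0, -123.6]
force: [0.2, -0.4, 0.6]
opening: 0.0376
grip_force: 0.0
```

Run:
```python
from h import *
s=env.read_state();p=np.array(s["ee_pos"]);print(p,s["ee_rot"],s["opening"],s["grip_force"])
c=np.array([.66,.419]);v=p[:2]-c;print(np.hypot(*v),np.arctan2(-v[1],-v[0]))
# arc rows from here
for k in range(1,17):
    a=-np.radians(4.3)*k;R=np.array([[np.cos(a),-np.sin(a)],[np.sin(a),np.cos(a)]])
    print(k,((R@v-v)/.2).round(3),round(-4.3*k/45,3))
```

```text
[0.53023895 0.22192415 0.2996522 ] [-1.79998030e+02  2.32352095e-03 -1.23648690e+02] 0.0375941816360706 0.0
0.2359593608150599 0.9885163217209453
1 [-0.072  0.051] -0.096
2 [-0.14   0.108] -0.191
3 [-0.204  0.17 ] -0.287
4 [-0.262  0.236] -0.382
5 [-0.316  0.306] -0.478
6 [-0.364  0.381] -0.573
7 [-0.407  0.458] -0.669
8 [-0.443  0.539] -0.764
9 [-0.474  0.622] -0.86
10 [-0.498  0.707] -0.956
11 [-0.515  0.794] -1.051
12 [-0.526  0.882] -1.147
13 [-0.531  0.97 ] -1.242
14 [-0.529  1.059] -1.338
15 [-0.52   1.147] -1.433
16 [-0.505  1.234] -1.529
```

Call:
carry_out:
  increments: [0, 0, 0, 0, 0, 0, 0, 0, 0, 0, 0, 0, 0, 0, 0, 0, 0, 0, 0, 0]

```text
time_s: 4.9
ee_pos: [0.5302, 0.222, 0.2996]
ee_rot: [-180.0, -0.0, -123.6]
force: [-0.1, 0.0, 0.6]
opening: 0.0276
grip_force: 30.0
```

Call:
carry_out:
  increments: [-0.072, 0.051, 0, -0.096, -0.14, 0.108, 0, -0.191, -0.204, 0.17, 0, -0.287, -0.262, 0.236, 0, -0.382, -0.316, 0.306, 0, -0.478, -0.364, 0.381, 0, -0.573, -0.407, 0.458, 0, -0.669, -0.443, 0.539, 0, -0.764]

```text
time_s: 5.7
ee_pos: [0.439, 0.3288, 0.2995]
ee_rot: [-179.9, -0.3, -158.2]
force: [-8.9, -6.9, 7.3]
opening: 0.0273
grip_force: 30.0
```

Call:
carry_out:
  increments: [-0.031, 0.083, 0, -0.096, -0.055, 0.168, 0, -0.191, -0.072, 0.255, 0, -0.287, -0.083, 0.343, 0, -0.382, -0.088, 0.431, 0, -0.478, -0.086, 0.52, 0, -0.573, -0.077, 0.608, 0, -0.669, -0.062, 0.695, 0, -0.764]

```text
time_s: 6.5
ee_pos: [0.4233, 0.47, 0.2995]
ee_rot: [-179.9, -0.6, 167.5]
force: [-23.6, 1.6, 7.7]
opening: 0.0275
grip_force: 30.0
```

Run:
```python
from h import *
for c in("top","scene"): viewer.snapshot(c)
for n in("lens","lock_knob"):
  for c in("top","scene"):
    print(n,c,[(q["at"],q["confidence"],onz(c,q["at"],dict(lens=.235,lock_knob=.308)[n]).round(3)) for q in viewer.landmark_of(c,n)[:2]])
```

```text
lens top []
lens scene [([446.4, 133.8], 0.82, array([0.316, 0.496, 0.235]))]
lock_knob top []
lock_knob scene [([458.5, 146.5], 0.55, array([0.432, 0.467, 0.308]))]
```

Call:
carry_out:
  increments: [0.015, 0, 0, 0, 0.015, 0, 0, 0, 0.015, 0, 0, 0, 0.015, 0, 0, 0, 0.015, 0, 0, 0, 0.015, 0, 0, 0]
  hand: 0

```text
time_s: 7.4
ee_pos: [0.4324, 0.4687, 0.2996]
ee_rot: [-180.0, 0.0, 167.6]
force: [-0.5, -0.4, -0.5]
opening: 0.0729
grip_force: 0.0
```

Call:
carry_out:
  increments: [0, 0, 0.2, 0, 0, 0, 0.45, 0, 0, 0, 0.6, 0, 0, -0.2, 0.6, 0.05, 0.1, -0.4, 0.6, 0.1, 0.2, -0.6, 0.6, 0.15, 0.2, -0.8, 0.6, 0.2, 0.2, -1, 0.6, 0.27]

```text
time_s: 8.2
ee_pos: [0.4725, 0.2671, 0.4194]
ee_rot: [-180.0, -0.0, 179.8]
force: [0.9, 0.3, 0.4]
opening: 0.0917
grip_force: 0.0
```

Call:
carry_out:
  increments: [0, -0.2, 0, 0, 0, -0.4, 0, 0, 0, -0.6, 0, 0, 0, -0.8, 0, 0, 0, -0.8, 0, 0, 0, -0.8, 0, 0]

```text
time_s: 8.8
ee_pos: [0.4723, 0.1082, 0.4198]
ee_rot: [180.0, 0.0, 179.6]
force: [0.1, 0.5, -0.3]
opening: 0.0917
grip_force: 0.0
```

Run:
```python
from h import *
s=env.read_state();print(s["ee_pos"],s["ee_rot"])
P={c:viewer.snapshot(c) for c in("wrist","top","scene")}
for c in P: cv2.imwrite(f"pics/b_{c}.png",P[c])
Z=dict(mat=0,regulator=.003,regulator_axis=.025,gauge=.003,ball_valve=.003,lens=.235)
for n,z in Z.items():
  for c in P:
    print(n,c,[(q["at"],round(q["confidence"],2),onz(c,q["at"],z).round(3)[:2].tolist()) for q in viewer.landmark_of(c,n)[:3]])
```

```text
[0.47229872 0.10818064 0.41984691] [1.79972193e+02 3.22720226e-02 1.79622120e+02]
mat wrist [([301.6, 200.7], 0.86, [0.541, 0.149])]
mat top [([238.1, 189.9], 0.98, [0.541, 0.151])]
mat scene [([332.7, 257.3], 0.89, [0.545, 0.147]), ([113.5, 309.5], 0.57, [0.635, -0.472])]
regulator wrist [([242.7, 201.1], 0.9, [0.541, 0.043]), ([240.2, 205.2], 0.18, [0.548, 0.038])]
regulator top [([271.9, 190.1], 0.58, [0.543, 0.046])]
regulator scene [([295.2, 259.7], 0.91, [0.542, 0.037]), ([438.0, 279.7], 0.6, [0.652, 0.428])]
regulator_axis wrist [([242.0, 210.3], 0.69, [0.552, 0.043])]
regulator_axis top [([205.0, 184.5], 0.6, [0.55, 0.251]), ([274.4, 193.7], 0.51, [0.527, 0.037]), ([417.9, 184.6], 0.28, [0.567, -0.404])]
regulator_axis scene [([301.6, 256.8], 0.81, [0.547, 0.055])]
gauge wrist [([303.0, 195.0], 0.89, [0.53, 0.151]), ([323.1, 48.7], 0.68, [0.291, 0.18]), ([407.6, 20.8], 0.6, [0.251, 0.311])]
gauge top [([181.8, 280.1], 0.88, [0.258, 0.309]), ([235.8, 194.7], 0.69, [0.525, 0.158])]
gauge scene [([367.5, 174.1], 0.66, [0.249, 0.317]), ([328.5, 187.3], 0.63, [0.289, 0.179]), ([332.8, 251.3], 0.61, [0.527, 0.15])]
ball_valve wrist [([363.8, 204.0], 0.88, [0.548, 0.261])]
ball_valve top [([204.5, 182.7], 0.37, [0.561, 0.257])]
ball_valve scene [([369.6, 253.8], 0.88, [0.548, 0.256]), ([457.8, 144.0], 0.71, [0.151, 0.662]), ([225.2, 252.0], 0.39, [0.492, -0.164])]
lens wrist []
lens top [([96.4, 244.6], 0.78, [0.339, 0.488])]
lens scene [([446.6, 138.3], 0.58, [0.333, 0.491])]
```

View pics/b_wrist.png

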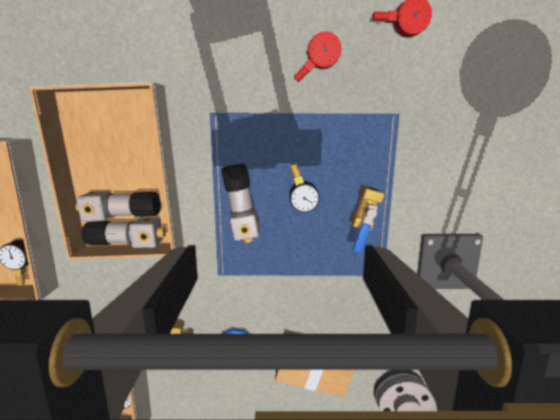

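The wrist view shows the mat clear, with the head out of view to the left. The regulator runs from its knob end at (235,168) to its nipple at (249,240). The gauge dial is at (304,198) with its stem up at (296,170), and the valve is at (368,212).

Run:
```python
from h import *
s=env.read_state();p=np.array(s["ee_pos"])
a=cv2.imread("pics/b_wrist.png")
cr=cv2.resize(a[150:260,205:385],None,fx=4.4,fy=4.4,interpolation=cv2.INTER_CUBIC);cv2.imwrite("pics/b_crop.png",cr)
for q in((235,168),(249,240),(241,204),(304,198),(296,170)): print(q,onz("wrist",q,.028).round(4))
```

```text
(235, 168) [0.4774 0.034  0.028 ]
(249, 240) [0.6062 0.0535 0.028 ]
(241, 204) [0.5399 0.0417 0.028 ]
(304, 198) [0.5298 0.1505 0.028 ]
(296, 170) [0.4814 0.1364 0.028 ]
```

View pics/b_crop.png

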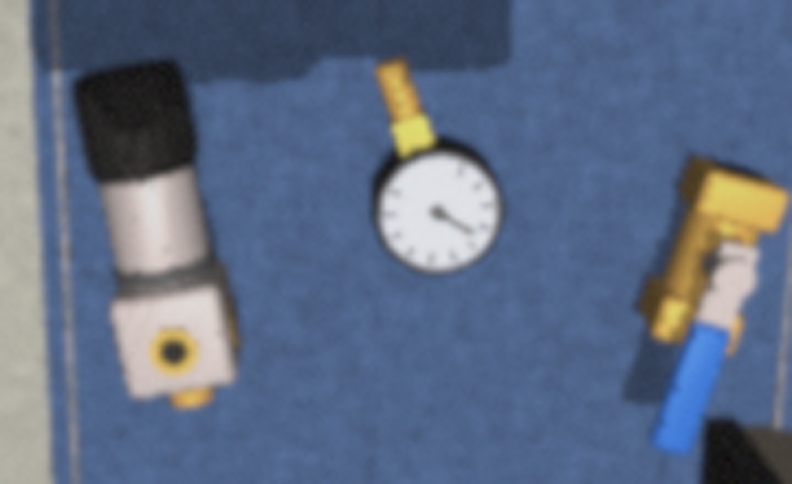

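The crop shows the regulator's neck between rows 178 and 288, centred on (157,232). The gauge is centred at (437,211), with its stem up to (392,62).

Call:
carry_out:
  increments: [0.12, -0.11, -0.2, 0.1, 0.24, -0.22, -0.4, 0.2, 0.36, -0.33, -0.6, 0.22, 0.36, -0.33, -0.8, 0.22, 0.36, -0.33, -1, 0.22, 0.36, -0.33, -1, 0.22, 0.36, -0.33, -1, 0.22]

```text
time_s: 10.55
ee_pos: [0.5443, 0.0428, 0.2202]
ee_rot: [180.0, -0.0, -170.3]
force: [-0.2, 0.1, 0.7]
opening: 0.0918
grip_force: 0.0
```

Run:
```python
from h import *
s=env.read_state();p=np.array(s["ee_pos"]);print(p,s["ee_rot"])
a=viewer.snapshot("wrist");cv2.imwrite("pics/c.png",a)
for n,z in dict(regulator=.003,regulator_axis=.025).items(): print(n,[(q["at"],q["confidence"],onz("wrist",q["at"],z).round(4)) for q in viewer.landmark_of("wrist",n)[:1]])
g=[p[0],p[1],.025];ax=np.radians(s["ee_rot"][2]+180);u=np.array([np.cos(ax),np.sin(ax),0]);v=np.array([-u[1],u[0],0])
for off in(-71,-31,13,55): # regulator ends if grasp at x=+3
    q=proj("wrist",[g+u*off/1e3-v*.022,g+u*off/1e3+v*.022]);cv2.line(a,*[tuple(int(t) for t in k) for k in q],(0,255,0),1)
cv2.imwrite("pics/c2.png",a)
```

```text
[0.54432787 0.04284317 0.22019432] [ 1.79995565e+02 -4.39807146e-02 -1.70345371e+02]
regulator [([277.2, 181.7], 0.82, array([0.5437, 0.0399, 0.003 ]))]
regulator_axis [([276.2, 186.9], 0.76, array([0.5457, 0.0393, 0.025 ]))]
```

View pics/c2.png

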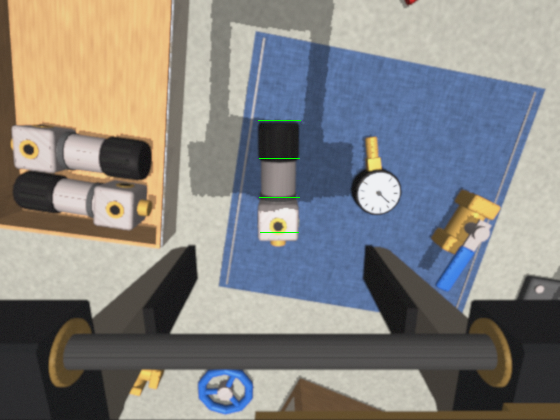

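The overlay sits on the regulator: knob end at row 121, neck between rows 158 and 198. I'll descend and grip it.

Call:
carry_out:
  increments: [0, 0, -0.25, 0, 0, 0, -0.5, 0, 0, 0, -0.75, 0, 0, 0, -0.9, 0, 0, 0, -1, 0, 0, 0, -1, 0]

```text
time_s: 11.3
ee_pos: [0.5439, 0.043, 0.0188]
ee_rot: [180.0, -0.1, -170.3]
force: [1.0, 0.2, 0.9]
opening: 0.0918
grip_force: 0.0
```

Call:
carry_out:
  increments: [0.01, 0, -0.03, 0, 0.01, 0, -0.063, 0, 0.01, 0, -0.063, 0]

```text
time_s: 11.6
ee_pos: [0.5469, 0.0429, 0.0076]
ee_rot: [-180.0, 0.1, -170.3]
force: [0.2, 0.5, 0.5]
opening: 0.0912
grip_force: 0.0
```

Call:
carry_out:
  increments: [0, 0, 0, 0, 0, 0, 0, 0, 0, 0, 0, 0, 0, 0, 0, 0, 0, 0, 0, 0, 0, 0, 0, 0, 0, 0, 0, 0, 0, 0, 0, 0]
  hand: 1

```text
time_s: 12.4
ee_pos: [0.5462, 0.0427, 0.007]
ee_rot: [-180.0, -0.0, -170.4]
force: [0.1, -1.1, 0.6]
opening: 0.0374
grip_force: 30.1
```

Call:
carry_out:
  increments: [0, 0, 0, 0, 0, 0, 0, 0]

```text
time_s: 12.6
ee_pos: [0.5461, 0.0427, 0.007]
ee_rot: [-180.0, -0.0, -170.4]
force: [-0.9, -0.4, 1.9]
opening: 0.0373
grip_force: 30.1
```

Call:
carry_out:
  increments: [0, 0, 0.1, 0, 0, 0, 0.3, 0, 0, 0, 0.5, 0, 0, 0, 0.7, -0.1, 0, 0, 0.9, -0.214, -0.1, -0.2, 1, -0.214, -0.2, -0.4, 1, -0.214, -0.3, -0.6, 1, -0.214]

```text
time_s: 13.4
ee_pos: [0.4852, -0.078, 0.2072]
ee_rot: [-180.0, 0.0, -179.9]
force: [0.2, -1.6, -6.2]
opening: 0.0369
grip_force: 30.5
```

Call:
carry_out:
  increments: [-0.1, -0.2, 0, 0, -0.2, -0.4, 0, 0, -0.2, -0.4, 0, 0, -0.2, -0.4, 0, 0]

```text
time_s: 13.8
ee_pos: [0.4453, -0.1578, 0.2064]
ee_rot: [180.0, -0.1, 179.9]
force: [0.6, 0.6, -5.7]
opening: 0.0369
grip_force: 30.8
```

Run:
```python
from h import *
s=env.read_state();p=np.array(s["ee_pos"]);print(p,s["ee_rot"],s["force"],s["torque"])
a=viewer.snapshot("wrist");cv2.imwrite("pics/d.png",a)
for n,z in dict(regulator_carton=0,stock_regulator0=.004,stock_regulator1=.004,regulator_axis=p[2]+.019).items(): print(n,[(q["at"],round(q["confidence"],2),onz("wrist",q["at"],z).round(4)) for q in viewer.landmark_of("wrist",n)[:2]])
t=cv2.imread("pics/b_top.png")
for x in(-1,1):
  for y in(-1,1): print(proj("top",[.50+x*.14,-.172+y*.0925,.055]))
```

```text
[ 0.445253   -0.15776092  0.20643484] [ 1.79958140e+02 -5.74463903e-02  1.79868081e+02] [ 0.64258078  0.63870135 -5.70149306] [0.03329798 0.03836283 0.03113481]
regulator_carton []
stock_regulator0 [([529.1, 261.2], 0.69, array([0.5371, 0.1447, 0.004 ]))]
stock_regulator1 [([529.1, 261.2], 0.69, array([0.5371, 0.1449, 0.004 ]))]
regulator_axis [([278.0, 265.9], 0.96, array([ 0.4407, -0.1567,  0.2254]))]
[[374.9999841  250.00996692]]
[[312.17091661 248.33868198]]
[[374.3604779  158.00460912]]
[[313.59673838 156.43736111]]
```

View pics/d.png

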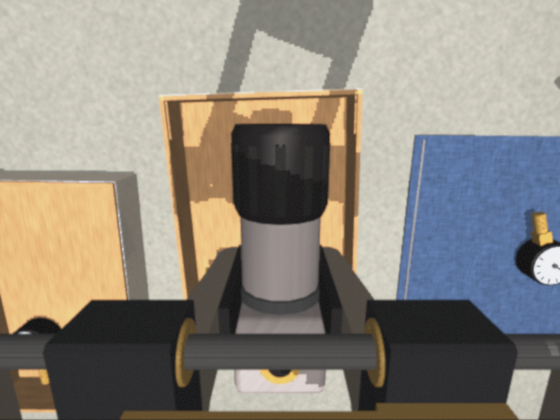

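The wrist view shows the regulator level in the grip. The carton's near rim runs from (162,97) to (360,91).

Run:
```python
from h import *
A,B=onz("wrist",(162,97),.055),onz("wrist",(360,91),.055);print(A,B,np.linalg.norm(A-B))
d=(B-A)/np.linalg.norm(B-A);n=np.array([d[1],-d[0],0]);print("near mid",(A+B)/2,"yaw",np.degrees(np.arctan2(n[1],n[0])),"centre",(A+B)/2+n*.14)
# top picture rim corners
t=cv2.imread("pics/b_top.png")
for q in((312,163),(373,162),(376,254),(312,256)): print(onz("top",q,.055).round(3))
```

```text
[ 0.35264608 -0.26288309  0.055     ] [ 0.3474027  -0.08319491  0.055     ] 0.17976466405732183
near mid [ 0.35002439 -0.173039    0.055     ] yaw 1.6714414417158028 centre [ 0.48996482 -0.16895548  0.055     ]
[ 0.619 -0.075  0.055]
[ 0.627 -0.26   0.055]
[ 0.348 -0.267  0.055]
[ 0.337 -0.079  0.055]
```

Call:
carry_out:
  increments: [-0.04, -0.064, 0, 0.044, -0.04, -0.064, -0.25, 0.044, -0.04, -0.064, -0.5, 0.044, -0.04, -0.064, -0.7, 0.044, -0.04, -0.064, -0.85, 0.044, -0.04, -0.064, -0.95, 0.044, -0.04, -0.064, -0.985, 0.044, -0.04, -0.064, -0.99, 0.044]

```text
time_s: 14.85
ee_pos: [0.4383, -0.1694, 0.0086]
ee_rot: [180.0, -0.1, -177.9]
force: [0.1, 0.6, -5.1]
opening: 0.0373
grip_force: 30.6
```

Call:
carry_out:
  increments: [0, 0, 0, 0, 0, 0, -0.005, 0, 0, 0, -0.005, 0]

```text
time_s: 15.15
ee_pos: [0.439, -0.1702, 0.0088]
ee_rot: [-180.0, 0.1, -178.0]
force: [0.5, -0.1, -5.3]
opening: 0.0369
grip_force: 30.6
```

Still hanging about 1 mm above the floor. I'll ease it down and release.

Call:
carry_out:
  increments: [0, 0, -0.005, 0, 0, 0, -0.008, 0, 0, 0, -0.008, 0]

```text
time_s: 15.45
ee_pos: [0.4388, -0.1703, 0.0077]
ee_rot: [-180.0, 0.1, -178.0]
force: [-3.6, 1.2, 14.7]
opening: 0.0373
grip_force: 30.9
```

Call:
carry_out:
  increments: [0, 0, 0, 0, 0, 0, 0, 0, 0, 0, 0, 0, 0, 0, 0, 0, 0, 0, 0, 0, 0, 0, 0, 0, 0, 0, 0, 0, 0, 0, 0, 0]
  hand: 0.1

```text
time_s: 16.25
ee_pos: [0.4382, -0.17, 0.0063]
ee_rot: [180.0, -0.0, -178.0]
force: [-0.5, -0.3, -0.0]
opening: 0.0828
grip_force: 0.0
```

Call:
carry_out:
  increments: [0, 0, 0.1, 0, 0, 0, 0.3, 0, 0, 0, 0.55, 0, 0, 0, 0.8, 0, 0, 0, 1, 0, 0.1, 0.2, 1, 0, 0.2, 0.4, 1, 0, 0.3, 0.6, 1, 0]

```text
time_s: 17.05
ee_pos: [0.4988, -0.0489, 0.2071]
ee_rot: [-180.0, 0.1, -178.1]
force: [1.5, -1.1, -0.3]
opening: 0.0822
grip_force: 0.0
```

Call:
carry_out:
  increments: [0, 0.2, 0, 0.1, 0, 0.4, 0, 0.2, 0, 0.6, 0, 0.3, 0, 0.8, 0, 0.3, 0, 0.94, 0, 0.3, 0, 0.94, 0, 0.3, 0, 0.94, 0, 0.3]
  hand: 0

```text
time_s: 17.75
ee_pos: [0.4979, 0.1381, 0.2062]
ee_rot: [-180.0, -0.0, -164.4]
force: [-0.9, 0.0, 0.5]
opening: 0.092
grip_force: 0.0
```

Run:
```python
from h import *
s=env.read_state();p=np.array(s["ee_pos"]);print(p,s["ee_rot"])
a=viewer.snapshot("wrist");b=viewer.snapshot("top")
cv2.imwrite("pics/e.png",a);cv2.imwrite("pics/etop.png",b)
m=np.zeros((420,840,3),np.uint8)
t=cv2.resize(b[130:270,300:470],None,fx=2.4,fy=2.4);m=np.hstack([a,np.zeros((420,235,3),np.uint8)])
w=cv2.resize(b[140:260,300:394],(235,300));m[:300,560:]=w
cv2.imwrite("pics/e2.png",m)
for n,z in dict(gauge=.003,ball_valve=.003).items(): print(n,[(q["at"],round(q["confidence"],2),onz("wrist",q["at"],z).round(4)) for q in viewer.landmark_of("wrist",n)[:2]])
for n,z in dict(regulator_axis=.026,stock_regulator0=.004,regulator_carton=0,gauge_carton=0).items(): print(n,[(q["at"],round(q["confidence"],2),onz("top",q["at"],z).round(4)) for q in viewer.landmark_of("top",n)[:3]])
```

```text
[0.49790884 0.13812539 0.20618547] [-1.79980210e+02 -3.21465526e-02 -1.64397361e+02]
gauge [([282.8, 218.3], 0.85, array([0.5328, 0.1503, 0.003 ]))]
ball_valve [([367.6, 259.0], 0.78, array([0.5552, 0.2625, 0.003 ]))]
regulator_axis [([342.3, 225.9], 0.57, array([ 0.433 , -0.1715,  0.026 ]))]
stock_regulator0 [([342.7, 175.1], 0.69, array([ 0.5965, -0.1747,  0.004 ])), ([345.1, 194.1], 0.64, array([ 0.536 , -0.1825,  0.004 ])), ([343.8, 207.6], 0.24, array([ 0.4932, -0.1786,  0.004 ]))]
regulator_carton [([341.7, 209.3], 0.93, array([ 0.4884, -0.1726,  0.    ]))]
gauge_carton [([422.4, 182.2], 0.98, array([ 0.5813, -0.425 ,  0.    ]))]
```

View pics/e2.png

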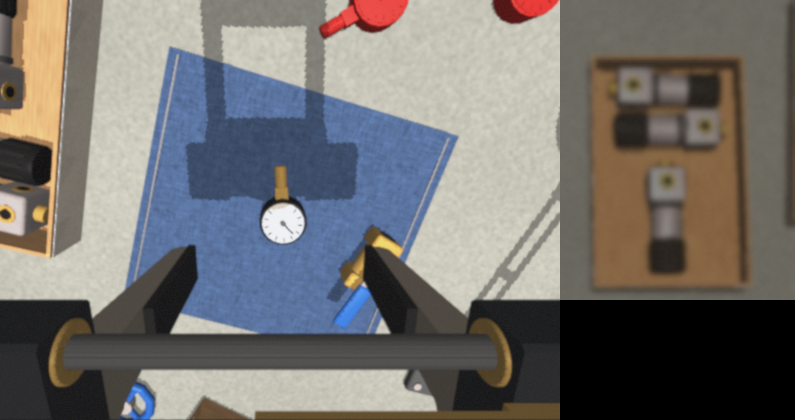

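The inset shows the regulator lying lengthwise in its carton, clear of the stock. In the wrist view the gauge dial is at (283,222) with its stem tip at (281,168), and the valve is clear at (370,260).

Run:
```python
from h import *
a=cv2.imread("pics/e.png");g=cv2.cvtColor(a,cv2.COLOR_BGR2HSV)
m=cv2.inRange(g,(0,0,150),(180,50,255));m[:190]=0;m[255:]=0;m[:,:250]=0;m[:,315:]=0
k=max(cv2.findContours(m,0,2)[0],key=cv2.contourArea);c=cv2.minEnclosingCircle(k);print(c,onz("wrist",c[0],.031))
t=onz("wrist",(281,168),.017);d=onz("wrist",c[0],.031)-t;print(t,np.degrees(np.arctan2(d[1],d[0])),np.hypot(*d[:2]))
s=env.read_state();print(s["ee_pos"])
# gauge carton rim corners from first top picture
for q in((393,140),(453,139),(455,230),(393,230)): print(onz("top",q,.055).round(3))
```

```text
((282.8214416503906, 223.0), 21.202253341674805) [0.53004915 0.14973656 0.031     ]
[0.47511232 0.13260244 0.017     ] 17.32205936941917 0.05754679847339309
[0.49831499 0.13731909 0.20642245]
[ 0.699 -0.322  0.055]
[ 0.707 -0.506  0.055]
[ 0.426 -0.502  0.055]
[ 0.421 -0.318  0.055]
```

Call:
carry_out:
  increments: [0.165, 0.063, -0.15, 0.03, 0.165, 0.063, -0.35, 0.03, 0.165, 0.063, -0.55, 0.03, 0.165, 0.063, -0.7, 0.03, 0.165, 0.063, -0.82, 0.03, 0.165, 0.063, -0.92, 0.03, 0.165, 0.063, -1, 0.03, 0.165, 0.063, -1, 0.03]
  hand: 0.12

```text
time_s: 18.95
ee_pos: [0.5307, 0.1501, 0.0048]
ee_rot: [180.0, -0.1, -163.2]
force: [-0.1, -0.5, 1.2]
opening: 0.0809
grip_force: 0.0
```

Call:
carry_out:
  increments: [0, 0, 0, 0, 0, 0, 0, 0, 0, 0, 0, 0, 0, 0, 0, 0, 0, 0, 0, 0, 0, 0, 0, 0, 0, 0, 0, 0, 0, 0, 0, 0]
  hand: 1

```text
time_s: 19.75
ee_pos: [0.5315, 0.1507, 0.0069]
ee_rot: [-180.0, 0.0, -163.1]
force: [-1.2, -1.0, 5.9]
opening: 0.0515
grip_force: 30.0
```

Call:
carry_out:
  increments: [0, 0, 0.1, 0, 0, 0, 0.3, 0, 0, 0, 0.5, 0, 0, 0, 0.7, 0, 0, -0.15, 0.9, -0.1, 0, -0.35, 1, -0.2, 0, -0.55, 1, -0.34, 0, -0.75, 1, -0.34]

```text
time_s: 20.55
ee_pos: [0.5313, -0.0007, 0.2073]
ee_rot: [-180.0, 0.1, -178.6]
force: [0.1, -0.2, -2.8]
opening: 0.0517
grip_force: 30.0
```

Call:
carry_out:
  increments: [0, -0.2, 0, 0, 0, -0.4, 0, 0, 0, -0.6, 0, 0, 0, -0.8, 0, 0, 0, -1, 0, 0, 0, -1, 0, 0]

```text
time_s: 21.15
ee_pos: [0.5309, -0.2034, 0.2061]
ee_rot: [-179.9, -0.0, -178.6]
force: [-0.7, 0.9, -1.8]
opening: 0.0514
grip_force: 30.0
```

Call:
carry_out:
  increments: [-0.03, -0.2, 0, 0, -0.06, -0.4, 0, 0, -0.1, -0.6, 0, 0, -0.1, -0.8, 0, 0, -0.1, -1, 0, 0, -0.1, -1, 0, 0, -0.1, -1, 0, 0]

```text
time_s: 21.85
ee_pos: [0.5109, -0.3989, 0.2056]
ee_rot: [179.9, -0.1, -178.5]
force: [-1.2, 0.3, -1.5]
opening: 0.0516
grip_force: 30.0
```

Run:
```python
from h import *
s=env.read_state();p=np.array(s["ee_pos"]);print(p,s["ee_rot"],s["opening"],s["force"])
a=viewer.snapshot("wrist");cv2.imwrite("pics/f.png",a)
for n,z in dict(gauge_carton=0,stock_gauge0=.004).items(): print(n,[(q["at"],round(q["confidence"],2),onz("wrist",q["at"],z).round(4)) for q in viewer.landmark_of("wrist",n)[:3]])
```

```text
[ 0.51088912 -0.39894008  0.20564375] [ 1.79920588e+02 -5.05995286e-02 -1.78522789e+02] 0.05161363336384715 [-1.22143876  0.34405522 -1.52858454]
gauge_carton []
stock_gauge0 [([224.6, 285.3], 0.8, array([ 0.6355, -0.4617,  0.004 ]))]
```

View pics/f.png

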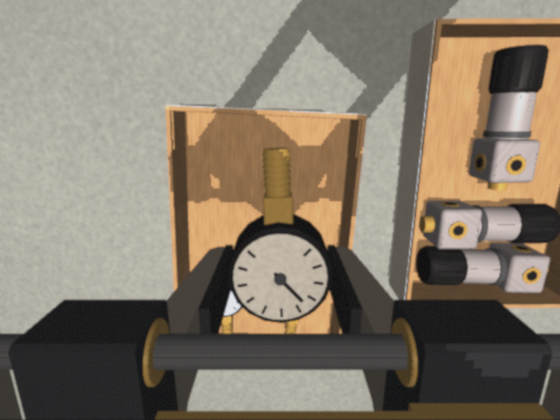

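The gauge is held level, dial up. The carton's near rim runs from (167,106) to (366,115), with the stock gauges beyond the fingers.

Run:
```python
from h import *
A,B=onz("wrist",(167,106),.055),onz("wrist",(366,115),.055);print(A,B,np.linalg.norm(A-B))
d=(B-A)/np.linalg.norm(B-A);n=np.array([d[1],-d[0],0]);print("near mid",(A+B)/2,"yaw",np.degrees(np.arctan2(n[1],n[0])),"centre",(A+B)/2+n*.14)
```

```text
[ 0.42789949 -0.50251839  0.055     ] [ 0.43093566 -0.31997011  0.055     ] 0.18257352698473953
near mid [ 0.42941757 -0.41124425  0.055     ] yaw -0.9528627400002694 centre [ 0.56939821 -0.41357243  0.055     ]
```

Call:
carry_out:
  increments: [0.01, -0.07, 0, -0.045, 0.01, -0.07, -0.2, -0.045, 0.01, -0.07, -0.4, -0.045, 0.01, -0.07, -0.57, -0.045, 0.01, -0.07, -0.7, -0.045, 0.01, -0.07, -0.8, -0.045, 0.01, -0.07, -0.85, -0.045, 0.01, -0.07, -0.88, -0.045]

```text
time_s: 22.8
ee_pos: [0.5134, -0.4134, 0.0297]
ee_rot: [180.0, -0.0, 179.5]
force: [-0.2, -0.4, -2.8]
opening: 0.0513
grip_force: 30.0
```

Call:
carry_out:
  increments: [0, 0, -0.02, 0, 0, 0, -0.04, 0, 0, 0, -0.06, 0, 0, 0, -0.08, 0, 0, 0, -0.095, 0, 0, 0, -0.105, 0, 0, 0, -0.105, 0]

```text
time_s: 23.5
ee_pos: [0.5131, -0.4133, 0.0091]
ee_rot: [180.0, -0.0, 179.5]
force: [-0.4, -0.5, -2.4]
opening: 0.0511
grip_force: 30.0
```

Call:
carry_out:
  increments: [0, 0, -0.004, 0, 0, 0, -0.008, 0, 0, 0, -0.008, 0]

```text
time_s: 23.8
ee_pos: [0.5133, -0.4135, 0.008]
ee_rot: [-180.0, 0.0, 179.5]
force: [-0.0, 0.5, -0.4]
opening: 0.0513
grip_force: 30.0
```

Contact: the force has gone from −2.4 to −0.4 N. I'll release.

Call:
carry_out:
  increments: [0, 0, -0.002, 0, 0, 0, -0.002, 0, 0, 0, -0.002, 0, 0, 0, -0.002, 0, 0, 0, -0.002, 0, 0, 0, -0.002, 0, 0, 0, -0.002, 0, 0, 0, -0.002, 0]
  hand: 0.1

```text
time_s: 24.6
ee_pos: [0.5132, -0.4134, 0.0074]
ee_rot: [-180.0, -0.0, 179.5]
force: [-0.5, 0.2, 0.3]
opening: 0.0827
grip_force: 0.0
```

Call:
carry_out:
  increments: [0, 0, 0.1, 0, 0, 0, 0.3, 0, 0, 0, 0.5, 0, 0, 0, 0.7, 0, 0, 0, 0.9, 0, 0, 0, 1, 0, -0.1, 0, 1, 0, -0.2, 0, 1, 0]

```text
time_s: 25.4
ee_pos: [0.4734, -0.4136, 0.2084]
ee_rot: [-179.9, 0.1, 179.6]
force: [-0.9, -0.6, 0.1]
opening: 0.0827
grip_force: 0.0
```

Call:
carry_out:
  increments: [-0.2, 0, 0.3, 0, -0.4, 0, 0.3, 0, -0.4, 0, 0.3, 0, -0.4, 0, 0.3, 0]

```text
time_s: 25.8
ee_pos: [0.3926, -0.4137, 0.2682]
ee_rot: [-179.9, 0.1, 179.4]
force: [-0.1, 0.5, -1.1]
opening: 0.0826
grip_force: 0.0
```

Run:
```python
from h import *
s=env.read_state();print(s["ee_pos"],s["force"],s["time_s"])
a=viewer.snapshot("wrist");b=viewer.snapshot("scene");viewer.snapshot("top")
w=cv2.resize(b,(400,300));v=cv2.resize(a,(400,300));cv2.imwrite("pics/g.png",np.hstack([v,w]))
for c in("wrist","top","scene"):
  for n,z in dict(gauge=.004,lens=.235,regulator_axis=.026,ball_valve=.003).items(): print(c,n,[(np.round(q["at"]).tolist(),round(q["confidence"],2),onz(c,q["at"],z).round(3)[:2].tolist()) for q in viewer.landmark_of(c,n)[:3]])
```

```text
[ 0.39263414 -0.41373681  0.26821409] [-0.06805062  0.4768783  -1.0787255 ] 25.8
wrist gauge [([278.0, 261.0], 0.83, [0.511, -0.417]), ([306.0, 336.0], 0.35, [0.633, -0.375])]
wrist lens []
wrist regulator_axis [([472.0, 211.0], 0.67, [0.434, -0.169])]
wrist ball_valve [([446.0, 279.0], 0.37, [0.542, -0.176])]
top gauge [([182.0, 280.0], 0.68, [0.26, 0.307]), ([418.0, 204.0], 0.55, [0.51, -0.409]), ([224.0, 267.0], 0.52, [0.3, 0.185])]
top lens [([98.0, 244.0], 0.83, [0.341, 0.484]), ([417.0, 205.0], 0.68, [0.464, -0.341])]
top regulator_axis [([343.0, 229.0], 0.94, [0.423, -0.173])]
top ball_valve [([206.0, 185.0], 0.57, [0.554, 0.253])]
scene gauge [([139.0, 268.0], 0.66, [0.516, -0.412]), ([328.0, 189.0], 0.58, [0.298, 0.177]), ([372.0, 255.0], 0.29, [0.552, 0.261])]
scene lens [([445.0, 136.0], 0.79, [0.324, 0.49])]
scene regulator_axis [([223.0, 230.0], 0.66, [0.43, -0.165])]
scene ball_valve [([371.0, 253.0], 0.76, [0.546, 0.259]), ([148.0, 303.0], 0.26, [0.627, -0.38])]
```

View pics/g.png

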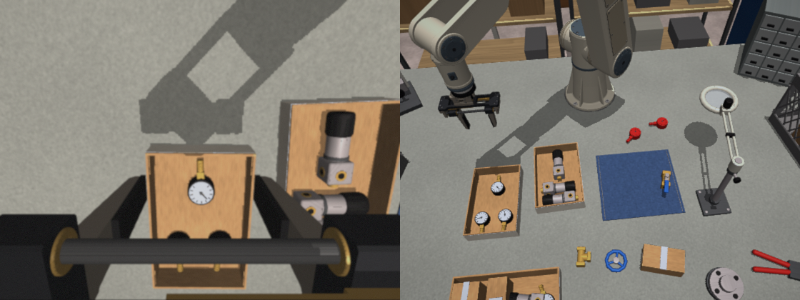

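The last picture shows the gauge dial up in its carton at (201,192) and the regulator in its own at (338,145). The valve is still on the mat, the magnifier is clear and the arm is free, so I'll sign off.

```bash
python3 -c "
from plant import job
print(job.sign_off())"
```

```text
the job is handed in; nothing more can be done
None
```

The magnifier is swung clear, the regulator lies flat in the regulators' carton, the gauge sits dial up in the gauges' carton, and the valve and stock look unmoved; the job was handed in at about 26 s, but sign-off returned no verdict.

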